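Scoop the blue beads out from under the low shelf

TASK

Take the long-handled scoop by its handle, slide it flat on the table under the low clear-topped shelf and gather both blue beads in its pan, without striking the shelf. Bring them out in the scoop and leave it lying flat on the table in front of the shelf, entirely clear of it, with both blue beads in the pan.

Things in the scene. Friction and masses are not known exactly. Their poses are not given: they have to be found in the camera images.
- scoop: Long-handled scoop lying flat, 0.12 kg: brown wooden handle, white pan at the front. Origin on the table under the grip, near its balance point; +x along the handle to the pan, z up. Handle: straight bar 16 mm wide (y), 20 mm tall, x = -123 to 92 mm, its middle 28 mm above the table. Rubber foot under the rear end keeps it level.
- scoop_tip (a point): Middle of the front lip of the scoop's pan, at table height, at scoop x = 200 mm. Pan 83 mm wide outside, 78 inside; rear wall (inner face at scoop x = 125) and side walls (x = 122 to 165) 20 mm high; the front 35 mm is only a flat floor, 2 mm thick, thinning to the lip. With the scoop on the table the lip pushes beads ahead until something stops them, then slides under them.
- shelf: Fixed low shelf, open in front: clear roof, metal front edge, wooden end cheeks. Origin on the table, mid front face of its stop strip; x points in, away from the robot; y along it. Roof x = -70 to 70 mm, underside 75, top 83 mm high; no gripper fits under. Clear width 268 mm. Stop strip: x = 0 to 4, full width, from 8 to 30 mm above the table: stops beads; the scoop's flat front passes below it.
- blue_bead_1: Blue barrel bead, 19 mm across, 18 mm tall, 12 g, standing on the table under the shelf, its centre 14 to 35 mm in front of the stop strip. Origin at the centre of its underside. Both blue beads stand around shelf y = +55 or both around -55 mm; two unwanted amber ones at the other place. A dot of the same colour on the roof marks each place.
- blue_bead_2: The second blue bead, the same as the first and beside it (22 to 32 mm apart along the shelf). Origin at the centre of its underside.

How it is judged:
By the outcome, as a careful person would: the job done as asked, in the order asked, and still so for the second after the job is handed in, with the robot touching nothing.
It also fails if it takes over 45 s, if anything falls off the work surface, if the arm or the gripper's body presses on something with over 40 N, if the wrist force passes 120 N, or if a joint passes its speed limit or range.

ROBOT

A 7-joint arm with a two-finger parallel gripper is mounted at the origin on a cart in front of the work surface, level with it; the furniture and walls round the work are solid. World frame = base frame: x ahead of the robot, y to its left, z up, the work surface at z = 0. Lengths are in mm, angles in rad, forces in N, time in s.
With the tool pointing down it reaches from about 400 to 875 mm from the base axis. Payload 4.4 kg.
Tool frame: the origin (TCP) lies between the finger pads; the fingertips stand 11 mm ahead of it and the grasp point (between the pads) lies 8 mm behind it; y points along the fingers, x is the direction in which the jaws open and shut, and the axes are right-handed (so a half turn about y gives the same grasp; the last joint's range is limited). The gripper opens to 85 mm and grips with 20 to 120 N. Pads are 22 mm wide; open, the fingers measure 114 mm over their backs; the gripper's body (76 mm by 85 mm) begins 54 mm behind the grasp point. The pads swing forward as they close: fully open they stand 13 mm farther back than shut.
Start: joints at [1.091, 0.628, 0.038, 1.517, -0.027, 0.996, -0.02], TCP at [261.387, -595.142, 242.313] pointing down, gripper open.
Joint ranges: [-3.06, 3.06], [-0.37, 2.12], [-1.25, 1.32], [0.18, 2.47], [-1.1, 4.24], [0.23, 1.98], [-2.94, 2.94]. Speed limits (rad/s): [2.57, 2.57, 3.14, 3.14, 3.14, 3.14, 3.14].

INTERFACE

Orientations are given as [roll, pitch, yaw] about the fixed x, y, z axes, in that order (R = Rz(yaw) Ry(pitch) Rx(roll)).
In Python, from cell import * gives the robot as it stands.
- The arm moves only by the shell command python3 -m jog 'ROWS'. ROWS is JSON, a list of rows, each an object of numbers: "x", "y", "z": the shift along the tool's x, y, z in mm; "ax", "ay", "az": the turn, a rotation vector about the tool's x, y, z in rad; "grip": the finger opening in mm, from 0 to 85.4. In form: [{"x": .., "y": .., "z": .., "ax": .., "ay": .., "az": .., "grip": ..}, ...]. A call has 1 to 5 rows; each row is the pose to reach, as a shift and turn from the pose commanded when the call began, along the tool's axes at that moment; what a row does not reach only later rows make up. A row lasts 1/10 s, in which the tool goes at most 50 mm and 8.59 degrees, less where a joint would pass 70% of its speed; a pose out of reach is approached as far as the arm can. A call with a gripper value outside its range is refused whole. The fingers move at their own pace and stop on an object; the grip force is fixed at half the most. Time passes only in rows, so rows that repeat a pose let the fingers close. It gives the time, the measured TCP pose, the force and the opening at its end, in the units of the state.
- read_state(): the state, without advancing time (a new reading comes with each control period).
- get_image(name): name is "scene" or "top"; returns a dict with "color" (420x560x3 uint8, red, green, blue), "vfov" (degrees; the focal length in pixels is half the picture's height over the tangent of half this angle, whatever the lens; pixels are square), "cx", "cy" (the principal point, pixels), "camera_from_world" (4x4, takes a point from world to camera coordinates). Camera axes: x right, y down, z forward; pixel columns grow to the right and rows downward; lengths in mm; the calibration is good to about 2 mm. A picture is of the moment at which its call begins. There is no depth.
- finish_job(): hands the job in, once; it reports no verdict.
The state is a dict: "clock": time; "qpos": joint angles; "qd": joint speeds; "tau": joint torques, N m; "eef_pos": TCP position; "tool_rot": TCP orientation; "force": force on the tool from outside, world axes, zero at the start; "torque": the same for the moment, N m; "width": finger opening in mm.
Only numpy, scipy, OpenCV 4.12 (cv2) and the standard library are available. Lean on these libraries where they do the work, as an engineer would, in place of code of your own. Each camera call takes 0.05 s, during which the arm holds its last target.

## Working session

There is one attempt and no reset: what is moved stays moved. The work goes in short steps, Python scripts to look and compute and a shell command to move; the robot and the scene stay as the last step left them, time stands still between calls to the robot, and variables do not carry over. Pictures are saved under pics/ and viewed, and the job is handed in when it is done.

```bash
mkdir -p pics; ls
python3 - <<'E'
from cell import *
import cv2
for n in("scene","top"):
    d=get_image(n); cv2.imwrite(f"pics/{n}0.png",d["color"][:,:,::-1]); print(n,d["vfov"],d["cx"],d["cy"],d["camera_from_world"])
s=read_state();print(s["clock"],s["eef_pos"],s["tool_rot"],s["width"])
E
```

```text
pics
scene 51.87428510931266 286.47568194566 211.12554766026597 [[-8.26818319e-01 -5.62405035e-01 -8.48789785e-03  4.80973027e+02]
 [-2.86578466e-01  4.34201515e-01 -8.54015121e-01  2.03877916e+02]
 [ 4.83987862e-01 -7.03682898e-01 -5.20178939e-01  6.05092501e+02]
 [ 0.00000000e+00  0.00000000e+00  0.00000000e+00  1.00000000e+00]]
top 47.354637941879666 274.4429934820608 210.2318845276178 [[-5.41895648e-04 -9.99813560e-01 -1.93015921e-02  1.61311040e-01]
 [-9.88716759e-01  3.42698602e-03 -1.49757894e-01  5.95013597e+02]
 [ 1.49796119e-01  1.90026544e-02 -9.88534280e-01  1.10429064e+03]
 [ 0.00000000e+00  0.00000000e+00  0.00000000e+00  1.00000000e+00]]
0.1 [ 261.17006442 -594.59426395  241.45207409] [-1.57077296  0.0018096  -1.15700322] 85.41995094724447
```

View pics/scene0.png

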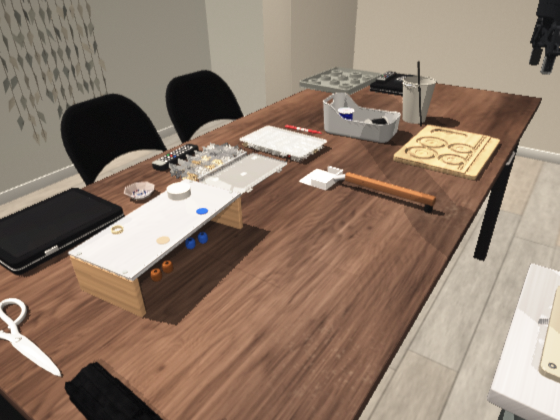

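View pics/top0.png

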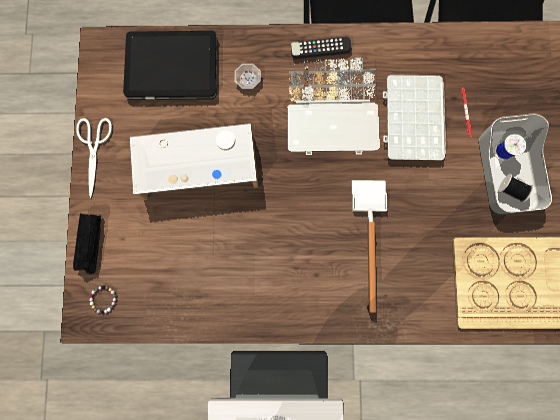

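```bash
cat > h.py <<'E'
import numpy as np, cv2
from cell import *
def ray(d,u,v):
    f=d["color"].shape[0]/2/np.tan(np.radians(d["vfov"]/2))
    T=np.array(d["camera_from_world"]);R=T[:3,:3];o=-R.T@T[:3,3]
    return o,R.T@np.array([(u-d["cx"])/f,(v-d["cy"])/f,1])
def onz(d,u,v,z):
    o,r=ray(d,u,v);return o+r*(z-o[2])/r[2]
def proj(d,p):
    f=d["color"].shape[0]/2/np.tan(np.radians(d["vfov"]/2))
    c=(np.array(d["camera_from_world"])@np.r_[p,1])[:3]
    return f*c[0]/c[2]+d["cx"],f*c[1]/c[2]+d["cy"]
E
python3 - <<'E'
import cv2
a=cv2.imread("pics/top0.png")
cv2.imwrite("pics/t_shelf.png",cv2.resize(a[110:230,115:275],None,fx=5,fy=5,interpolation=cv2.INTER_CUBIC))
cv2.imwrite("pics/t_scoop.png",cv2.resize(a[170:325,320:420],None,fx=3.8,fy=3.8,interpolation=cv2.INTER_CUBIC))
a=cv2.imread("pics/scene0.png")
cv2.imwrite("pics/s_shelf.png",cv2.resize(a[175:315,70:250],None,fx=4.2,fy=4.2,interpolation=cv2.INTER_CUBIC))
cv2.imwrite("pics/s_scoop.png",cv2.resize(a[155:220,290:450],None,fx=4.2,fy=4.2,interpolation=cv2.INTER_CUBIC))
E
```

```text
(no output)
```

View pics/t_shelf.png

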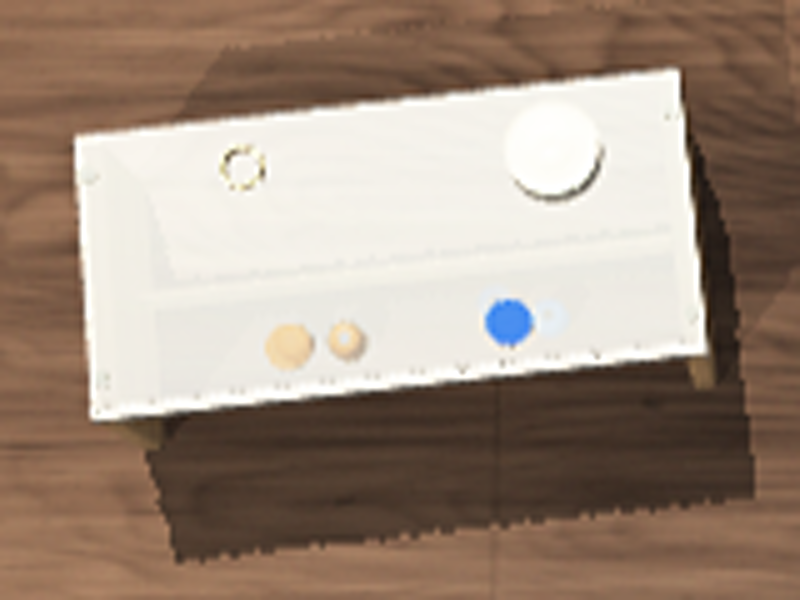

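View pics/t_scoop.png

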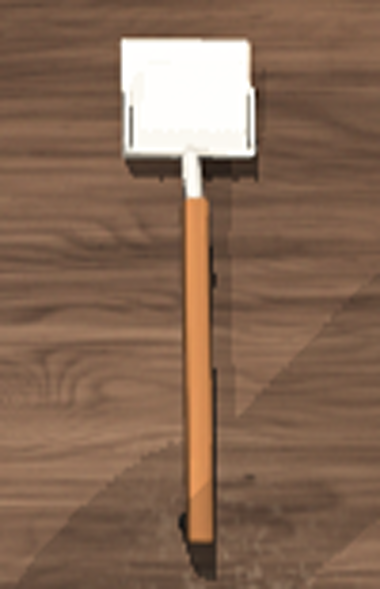

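View pics/s_shelf.png

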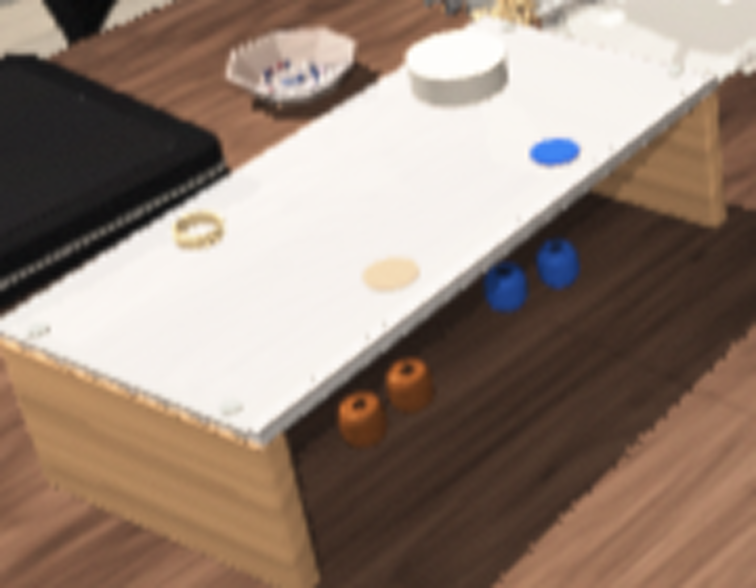

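View pics/s_scoop.png

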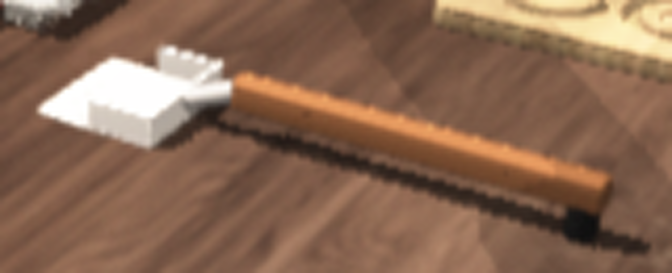

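Run:
```python
from h import *
t=get_image("top");s=get_image("scene")
sc=lambda x0,y0,k,u,v:(x0+(u+.5)/k-.5,y0+(v+.5)/k-.5)
C={n:onz(t,*sc(115,110,5,*p),83) for n,p in dict(BL=(78,136),BR=(679,70),FR=(705,354),FL=(93,418)).items()}
for k,v in C.items():print(k,v.round(1))
C2={n:onz(s,*sc(70,175,4.2,*p),83) for n,p in dict(FR=(717,82),FL=(263,436)).items()}
for k,v in C2.items():print("scene",k,v.round(1))
dy=(C["BL"]-C["BR"]+C["FL"]-C["FR"]);th=np.arctan2(-dy[0],dy[1]);c=sum(C.values())/4
print("shelf centre",c.round(1),"yaw",th, "depth",np.linalg.norm(C["BL"]-C["FL"]),np.linalg.norm(C["FL"]-C["FR"]))
for nm,(lo,hi) in dict(blue=((100,120,40),(125,255,255)),amb=((5,150,60),(14,255,255))).items():
    h=cv2.cvtColor(s["color"],cv2.COLOR_RGB2HSV);m=cv2.inRange(h,lo,hi)
    n,l,st,ce=cv2.connectedComponentsWithStats(m)
    for i in range(1,n):
        if st[i,4]>15 and st[i,0]<260 and st[i,1]>200:
            x,y,w,hh=st[i,:4];p=onz(s,x+w/2-.5,y+hh/2-.5,9);q=p-c
            print(nm,st[i],ce[i].round(1),p.round(1),"shelf",(q[0]*np.cos(th)+q[1]*np.sin(th)).round(1),(-q[0]*np.sin(th)+q[1]*np.cos(th)).round(1))
# blue dot top
h=cv2.cvtColor(t["color"],cv2.COLOR_RGB2HSV);m=cv2.inRange(h,(100,120,40),(125,255,255))
n,l,st,ce=cv2.connectedComponentsWithStats(m)
for i in range(1,n):
    if st[i,4]>15:print("dot",ce[i],onz(t,*ce[i],83).round(1))
# scoop
S=lambda u,v,z:onz(t,*sc(320,170,3.8,u,v),z).round(1)
print("lip",S(122,38,0),S(248,38,0),"rear wall top",S(124,155,20),S(256,157,20))
print("handle front",S(188,198,38),S(208,198,38),"rear",S(189,541,38),S(211,541,38))
S=lambda u,v,z:onz(s,*sc(290,155,4.2,u,v),z).round(1)
print("scene lip",S(112,57,0),S(38,110,0),"handle rear top",S(557,189,38),S(611,177,38))
```

```text
BL [767.8 342.7  83. ]
BR [798.5  55.5  83. ]
FR [660.1  42.4  83. ]
FL [630.8 329.5  83. ]
scene FR [655.9  50.1  83. ]
scene FL [626.4 333.5  83. ]
shelf centre [714.3 192.5  83. ] yaw 0.1041439680106523 depth 137.66572827911185 288.6171394615099
blue [197 208  11   6  50] [201.7 210.6] [767.8  51.8   9. ] shelf 38.6 -145.5
blue [198 232  10  12  93] [202.3 237.2] [695.2 126.3   9. ] shelf -25.9 -63.9
blue [185 238  10  11  92] [189.9 243. ] [703.2 153.8   9. ] shelf -15.1 -37.4
amb [162 260  11  13 122] [167.  266.1] [685.8 227.    9. ] shelf -24.7 37.2
amb [150 268  12  14 133] [155.7 274.3] [684.7 254.5   9. ] shelf -23.0 64.7
dot [502.61805556 151.55555556] [ 726.3 -536.    83. ]
dot [216.27868852 174.        ] [675.9 135.   83. ]
lip [ 678.8 -194.3    0. ] [ 678.4 -277.2    0. ] rear wall top [ 597.6 -190.8   20. ] [ 596.1 -275.2   20. ]
handle front [ 567.4 -227.7   38. ] [ 567.3 -240.3   38. ] rear [ 355.5 -222.    38. ] [ 355.5 -235.4   38. ]
scene lip [ 678.3 -280.9    0. ] [ 677.9 -195.2    0. ] handle rear top [ 374.  -203.8   38. ] [ 355.4 -230.7   38. ]
```

```bash
cat >> h.py <<'E'
from scipy.spatial.transform import Rotation as Ro
def delta(x,y,z,yaw):
    s=read_state();R=Ro.from_euler("xyz",s["tool_rot"]);R2=Ro.from_euler("xyz",[-np.pi/2,0,yaw])
    print("t",s["clock"],"pos",np.round(s["eef_pos"],1),"rot",np.round(s["tool_rot"],4),"w",round(s["width"],1),"F",np.round(s["force"],1))
    print("d",R.inv().apply(np.array([x,y,z])-s["eef_pos"]).round(1),"turn",(R.inv()*R2).as_rotvec().round(4))
E
python3 - <<'E'
from h import *
t=get_image("top")
sc=lambda x0,y0,k,u,v:(x0+(u+.5)/k-.5,y0+(v+.5)/k-.5)
print("amber top",onz(t,*sc(115,110,5,346,340),15),"blue",onz(t,*sc(115,110,5,550,318),15))
print("table edge",onz(t,230,343,0),onz(t,372,343,0))
# handle mask
h=cv2.cvtColor(t["color"],cv2.COLOR_RGB2HSV);m=cv2.inRange(h,(5,120,120),(18,255,255));m[:, :350]=0;m[:,400:]=0;m[:210]=0;m[320:]=0
v,u=np.nonzero(m);P=np.array([onz(t,a,b,38)[:2] for a,b in zip(u,v)]);print(len(P),P.min(0),P.max(0))
f=cv2.fitLine(P.astype(np.float32),cv2.DIST_L2,0,.01,.01).ravel();print(f)
delta(478,-232,140,-1.595)
E
```

```text
amber top [682.73994305 225.91606449  15.        ] blue [693.4747836  123.96289858  15.        ]
table edge [280.19945556 106.59127329   0.        ] [ 280.8057154  -232.65406992    0.        ]
579 [ 355.47670455 -239.38014789] [ 566.73856853 -220.63175572]
[ 9.9986178e-01 -1.6624793e-02  4.5935992e+02 -2.3078249e+02]
t 0.25 pos [ 261.3 -594.9  241.9] rot [-1.5708e+00  9.0000e-04 -1.1570e+00] w 85.5 F [ 0.  -0.2 -0.2]
d [-245.   102.1  344.4] turn [ 2.00e-04  4.38e-01 -9.00e-04]
```

```bash
python3 -m jog '[{"x":-25,"z":36,"ay":0.05},{"x":-55,"z":77,"ay":0.15},{"x":-85,"z":119,"ay":0.25},{"x":-115,"z":161,"ay":0.35},{"x":-140,"z":197,"ay":0.436}]'; python3 -c "
from h import *
delta(478,-231.5,110,-1.593)"
```

```text
t 0.25 pos [ 261.3 -594.9  241.9] rot [-1.5708e+00  9.0000e-04 -1.1570e+00] w 85.5 F [ 0.  -0.2 -0.2]
d [-245.5  132.1  344.6] turn [ 2.00e-04  4.36e-01 -9.00e-04]$[0]: bad value
```

```bash
python3 -m jog '[{"x":-25,"y":0,"z":36,"ax":0,"ay":0.05,"az":0,"grip":85},{"x":-55,"y":0,"z":77,"ax":0,"ay":0.15,"az":0,"grip":85},{"x":-85,"y":0,"z":119,"ax":0,"ay":0.25,"az":0,"grip":85},{"x":-115,"y":0,"z":161,"ax":0,"ay":0.35,"az":0,"grip":85},{"x":-140,"y":0,"z":197,"ax":0,"ay":0.436,"az":0,"grip":85}]'; python3 -c "
from h import *
delta(478,-231.5,110,-1.593)"
```

```text
clock: 0.75
eef_pos: [386.3, -385.7, 242.4]
tool_rot: [-1.57, 0.0, -1.597]
force: [1.4, -0.1, -0.4]
width: 84.9
t 0.75 pos [ 386.3 -385.7  242.4] rot [-1.5705e+00  3.0000e-04 -1.5969e+00] w 84.9 F [ 1.4 -0.1 -0.4]
d [-156.5  132.4   87.6] turn [-0.0003 -0.0039 -0.0003]
```

```bash
python3 -m jog '[{"x":-30,"y":20,"z":17,"ax":0,"ay":0,"az":0,"grip":85},{"x":-68,"y":45,"z":38,"ax":0,"ay":0,"az":0,"grip":70},{"x":-106,"y":70,"z":59,"ax":0,"ay":0,"az":0,"grip":60},{"x":-140,"y":100,"z":78,"ax":0,"ay":0,"az":0,"grip":55},{"x":-156.5,"y":132,"z":87.5,"ax":0,"ay":-0.004,"az":0,"grip":55}]'; python3 -c "
from h import *
import cv2
delta(478,-231.5,21,-1.593)
for n in('top','scene'):
    cv2.imwrite(f'pics/{n}1.png',get_image(n)['color'][130:330,280:480,::-1].repeat(3,0).repeat(3,1))
delta(478,-231.5,21,-1.593)
"
```

```text
clock: 1.25
eef_pos: [479.1, -229.1, 109.7]
tool_rot: [-1.568, 0.001, -1.584]
force: [-0.1, 0.2, -0.2]
width: 54.7
t 1.25 pos [ 479.1 -229.1  109.7] rot [-1.5683e+00  1.5000e-03 -1.5838e+00] w 54.7 F [-0.1  0.2 -0.2]
d [ 2.5 88.7 -1.2] turn [-0.0025  0.0092 -0.0015]
t 1.35 pos [ 476.  -228.1  106.8] rot [-1.5767  0.005  -1.5824] w 54.8 F [-1.8  0.1  0.4]
d [ 3.9 85.8  2.5] turn [ 0.0059  0.0106 -0.005 ]
```

View pics/top1.png

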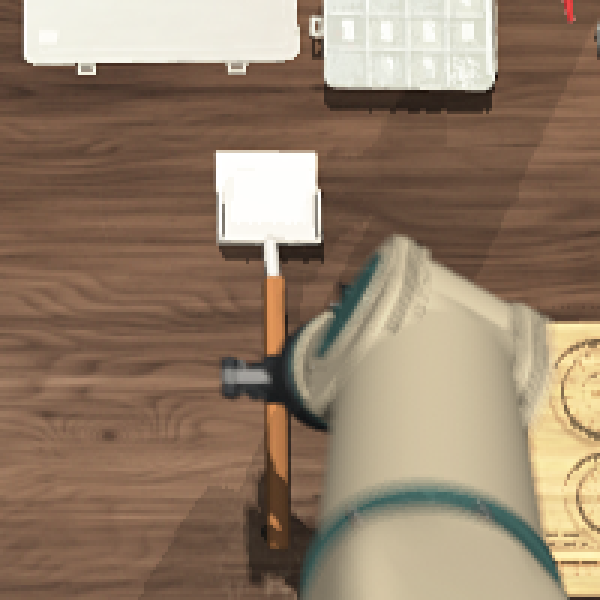

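View pics/scene1.png

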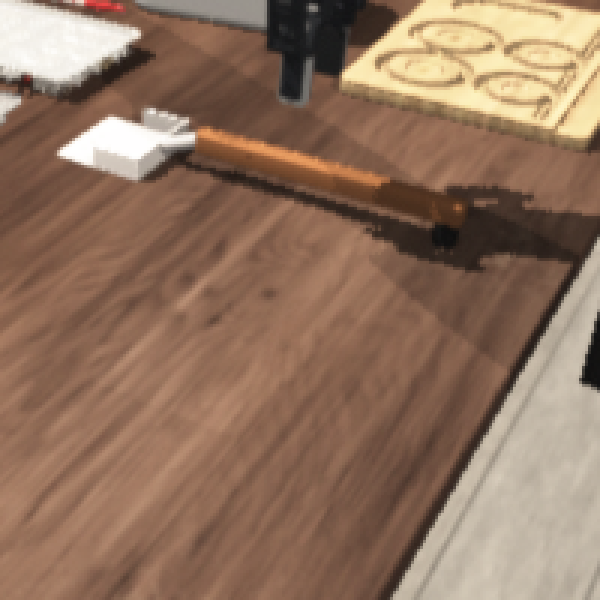

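```bash
python3 -m jog '[{"x":0,"y":0,"z":0,"ax":0,"ay":0,"az":0,"grip":55},{"x":0,"y":0,"z":0,"ax":0,"ay":0,"az":0,"grip":55},{"x":0,"y":0,"z":0,"ax":0,"ay":0,"az":0,"grip":55}]'; python3 -c "
from h import *
delta(478,-231.5,21,-1.593)
"
```

```text
clock: 1.65
eef_pos: [476.5, -235.3, 111.8]
tool_rot: [-1.569, -0.002, -1.592]
force: [-0.2, -0.6, -0.2]
width: 55.2
t 1.65 pos [ 476.5 -235.3  111.8] rot [-1.5685 -0.0018 -1.5918] w 55.2 F [-0.2 -0.6 -0.2]
d [-4.  90.8  1.2] turn [-0.0023  0.0012  0.0018]
```

```bash
python3 -m jog '[{"x":0,"y":20,"z":0,"ax":0,"ay":0,"az":0,"grip":55},{"x":0,"y":40,"z":0,"ax":0,"ay":0,"az":0,"grip":55},{"x":0,"y":55,"z":0,"ax":0,"ay":0,"az":0,"grip":55},{"x":0,"y":60,"z":0,"ax":0,"ay":0,"az":0,"grip":55},{"x":0,"y":60,"z":0,"ax":0,"ay":0,"az":0,"grip":55}]'; python3 -c "
from h import *
import cv2
delta(478,-231.5,21,-1.593)
for n in('top','scene'):
    cv2.imwrite(f'pics/{n}2.png',get_image(n)['color'][130:330,280:480,::-1].repeat(3,0).repeat(3,1))
delta(478,-231.5,21,-1.593)
"
```

```text
clock: 2.15
eef_pos: [476.2, -234.1, 50.6]
tool_rot: [-1.571, -0.0, -1.59]
force: [0.6, 0.5, 0.7]
width: 55.2
t 2.15 pos [ 476.2 -234.1   50.6] rot [-1.5707e+00 -3.0000e-04 -1.5904e+00] w 55.2 F [0.6 0.5 0.7]
d [-2.6 29.6  1.8] turn [-0.0001  0.0026  0.0003]
t 2.25 pos [ 476.9 -234.    51.3] rot [-1.5693e+00 -8.0000e-04 -1.5898e+00] w 55.0 F [0.  0.7 0.4]
d [-2.5 30.3  1. ] turn [-0.0015  0.0032  0.0008]
```

View pics/top2.png

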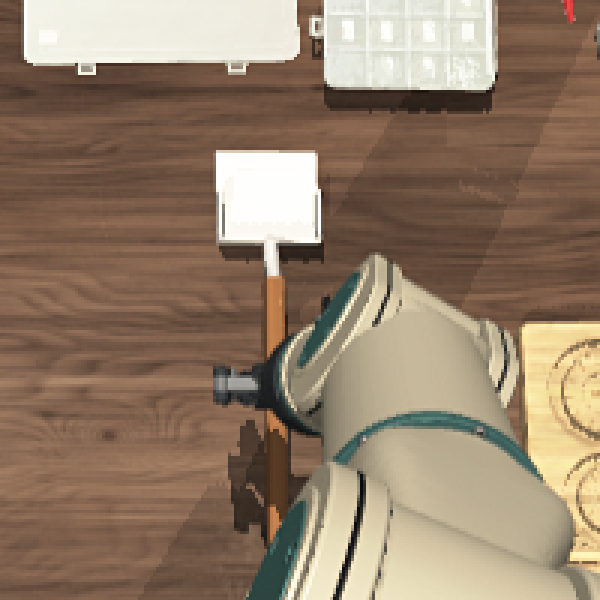

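View pics/scene2.png

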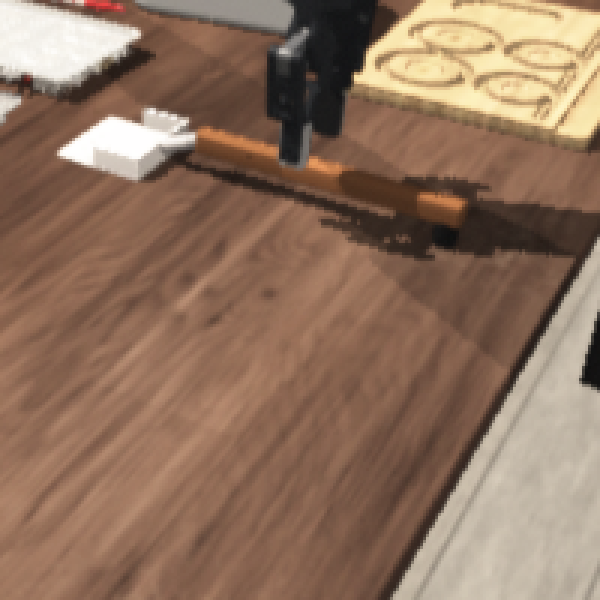

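```bash
python3 -m jog '[{"x":-2.5,"y":14,"z":1,"ax":0,"ay":0,"az":0,"grip":55},{"x":-2.5,"y":26,"z":1,"ax":0,"ay":0,"az":0,"grip":55},{"x":-2.5,"y":29,"z":1,"ax":0,"ay":0,"az":0,"grip":45},{"x":-2.5,"y":29,"z":1,"ax":0,"ay":0,"az":0,"grip":30},{"x":-2.5,"y":29,"z":1,"ax":0,"ay":0,"az":0,"grip":20}]'; python3 -c "
from h import *
delta(478,-231.5,21,-1.593)
"; python3 -m jog '[{"x":0,"y":0,"z":0,"ax":0,"ay":0,"az":0,"grip":10},{"x":0,"y":0,"z":0,"ax":0,"ay":0,"az":0,"grip":5},{"x":0,"y":0,"z":0,"ax":0,"ay":0,"az":0,"grip":5},{"x":0,"y":0,"z":0,"ax":0,"ay":0,"az":0,"grip":5}]'
```

```text
clock: 2.75
eef_pos: [477.4, -230.8, 21.1]
tool_rot: [-1.571, 0.0, -1.589]
force: [-0.4, -0.3, -0.2]
width: 20.2
t 2.75 pos [ 477.4 -230.8   21.1] rot [-1.5711e+00  1.0000e-04 -1.5890e+00] w 20.2 F [-0.4 -0.3 -0.2]
d [0.7 0.1 0.6] turn [ 0.0003  0.004  -0.    ]
clock: 3.15
eef_pos: [477.6, -230.8, 21.5]
tool_rot: [-1.571, -0.0, -1.589]
force: [-0.1, -0.6, 0.7]
width: 14.9
```

```bash
python3 -m jog '[{"x":0,"y":-5,"z":0,"ax":0,"ay":0,"az":0,"grip":5},{"x":0,"y":-15,"z":0,"ax":0,"ay":0,"az":0,"grip":5},{"x":0,"y":-25,"z":0,"ax":0,"ay":0,"az":0,"grip":5},{"x":0,"y":-30,"z":0,"ax":0,"ay":0,"az":0,"grip":5},{"x":0,"y":-30,"z":0,"ax":0,"ay":0,"az":0,"grip":5}]'; python3 -c "
from h import *
import cv2
for n in('top','scene'):
    cv2.imwrite(f'pics/{n}3.png',get_image(n)['color'][130:330,280:480,::-1].repeat(3,0).repeat(3,1))
delta(422,112,51,-1.471)
"
```

```text
clock: 3.65
eef_pos: [478.2, -231.1, 52.6]
tool_rot: [-1.569, -0.001, -1.589]
force: [-0.7, 0.2, -1.6]
width: 15.0
t 3.75 pos [ 477.6 -230.7   51.6] rot [-1.5703e+00 -2.0000e-04 -1.5889e+00] w 15.3 F [-1.1  0.4 -1.6]
d [-341.7    0.5  -61.8] turn [-0.0005 -0.1179  0.0002]
```

View pics/top3.png

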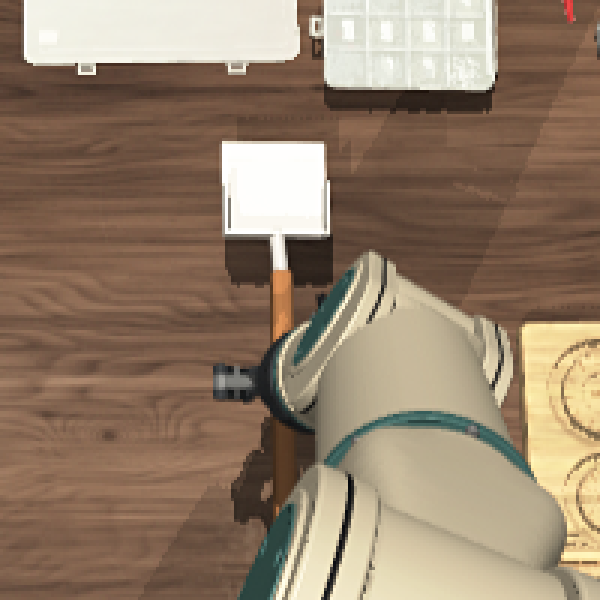

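View pics/scene3.png

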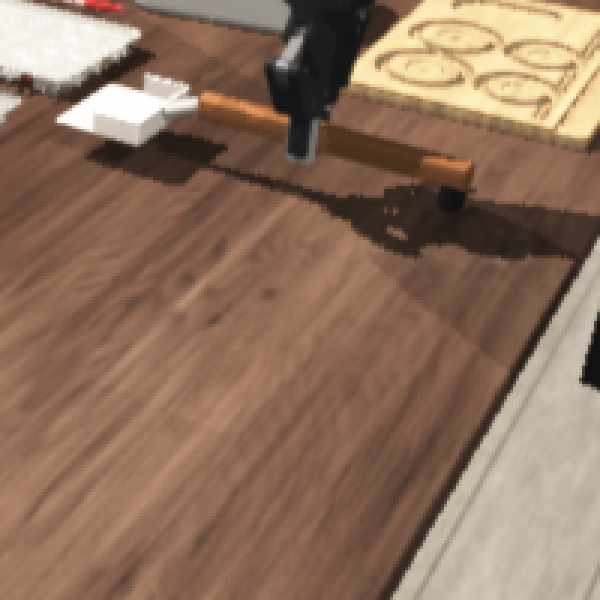

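```bash
python3 -m jog '[{"x":-15,"y":0,"z":0,"ax":0,"ay":0,"az":0,"grip":5},{"x":-45,"y":0,"z":-2,"ax":0,"ay":0,"az":0,"grip":5},{"x":-85,"y":0,"z":-8,"ax":0,"ay":-0.02,"az":0,"grip":5},{"x":-125,"y":0,"z":-15,"ax":0,"ay":-0.04,"az":0,"grip":5},{"x":-165,"y":0,"z":-22,"ax":0,"ay":-0.06,"az":0,"grip":5}]'; python3 -c "
from h import *
delta(433,113,51,-1.471)
"
```

```text
clock: 4.25
eef_pos: [457.5, -62.7, 51.0]
tool_rot: [-1.572, 0.001, -1.528]
force: [0.9, -0.1, -1.7]
width: 14.6
t 4.25 pos [457.5 -62.7  51. ] rot [-1.5718e+00  8.0000e-04 -1.5278e+00] w 14.6 F [ 0.9 -0.1 -1.7]
d [-1.766e+02  1.000e-01 -1.690e+01] turn [ 0.0009 -0.0568 -0.0008]
```

```bash
python3 -m jog '[{"x":-40,"y":0,"z":-4,"ax":0,"ay":-0.015,"az":0,"grip":5},{"x":-80,"y":0,"z":-8,"ax":0,"ay":-0.03,"az":0,"grip":5},{"x":-120,"y":0,"z":-12,"ax":0,"ay":-0.045,"az":0,"grip":5},{"x":-155,"y":0,"z":-15,"ax":0,"ay":-0.057,"az":0,"grip":5},{"x":-175,"y":0,"z":-17,"ax":0,"ay":-0.057,"az":0,"grip":5}]'; python3 -m jog '[{"x":0,"y":0,"z":0,"ax":0,"ay":0,"az":0,"grip":5},{"x":0,"y":0,"z":0,"ax":0,"ay":0,"az":0,"grip":5}]';python3 -c "
from h import *
import cv2
for n in('top','scene'):
    cv2.imwrite(f'pics/{n}4.png',get_image(n)['color'][:,:,::-1])
delta(433,113,22,-1.471)
"
```

```text
clock: 4.75
eef_pos: [432.3, 113.2, 50.9]
tool_rot: [-1.573, 0.002, -1.466]
force: [-0.1, -0.4, -1.2]
width: 15.1
clock: 4.95
eef_pos: [433.5, 109.4, 51.1]
tool_rot: [-1.571, -0.0, -1.47]
force: [1.0, 0.2, -0.0]
width: 14.8
t 5.05 pos [434.  107.8  51.3] rot [-1.5711e+00 -8.0000e-04 -1.4734e+00] w 15.0 F [ 0.3 -1.1 -0.7]
d [-5.3 29.3 -0.5] turn [ 0.0003 -0.0024  0.0008]
```

View pics/top4.png

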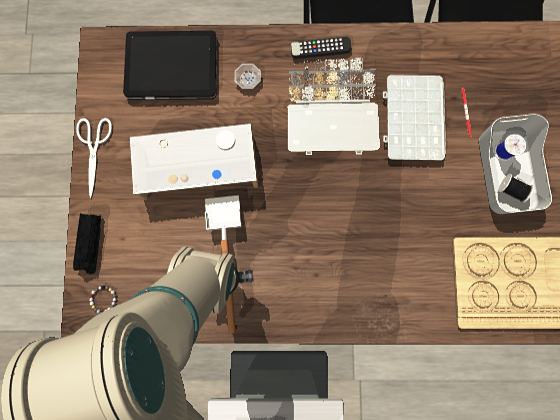

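View pics/scene4.png

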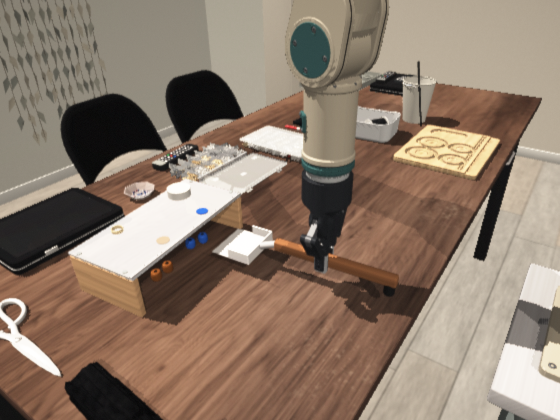

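```bash
python3 -m jog '[{"x":-4,"y":10,"z":0,"ax":0,"ay":0,"az":0,"grip":5},{"x":-4,"y":20,"z":0,"ax":0,"ay":0,"az":0,"grip":5},{"x":-4,"y":26,"z":0,"ax":0,"ay":0,"az":0,"grip":5},{"x":-4,"y":29.5,"z":0,"ax":0,"ay":0,"az":0,"grip":5},{"x":-4,"y":29.5,"z":0,"ax":0,"ay":0,"az":0,"grip":5}]'; python3 -c "
from h import *
import cv2
for n in('top','scene'):
    d=get_image(n);x,y,w,h=dict(top=(120,110,160,120),scene=(70,170,240,150))[n]
    cv2.imwrite(f'pics/{n}5.png',cv2.resize(d['color'][y:y+h,x:x+w,::-1],None,fx=(5 if n=='top' else 3.3),fy=(5 if n=='top' else 3.3),interpolation=cv2.INTER_CUBIC))
delta(433,113,22,-1.471)
"
```

```text
clock: 5.55
eef_pos: [433.9, 111.1, 21.7]
tool_rot: [-1.571, -0.001, -1.475]
force: [0.2, -0.5, -1.0]
width: 14.7
t 5.65 pos [434.  111.5  21.8] rot [-1.5709e+00 -6.0000e-04 -1.4744e+00] w 14.8 F [ 0.5 -0.2 -1.4]
d [-1.6 -0.2 -0.8] turn [ 0.0001 -0.0034  0.0006]
```

View pics/top5.png

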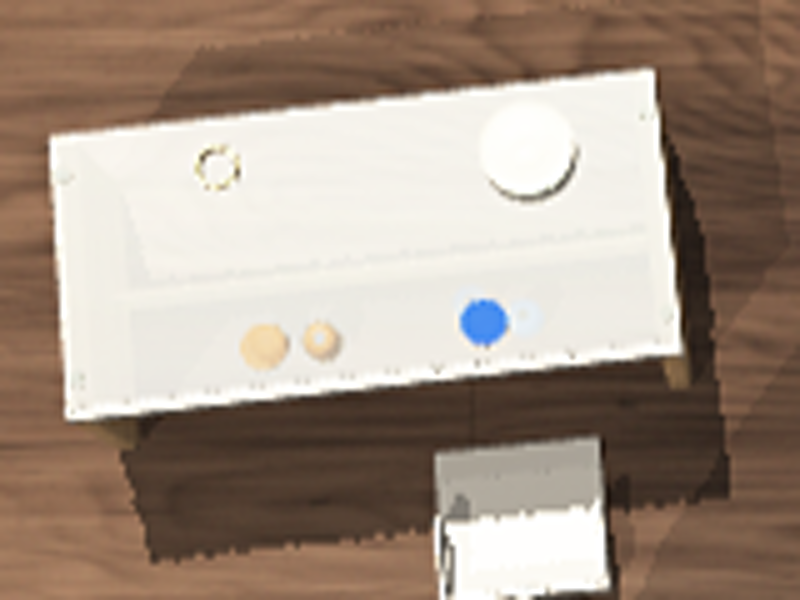

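View pics/scene5.png

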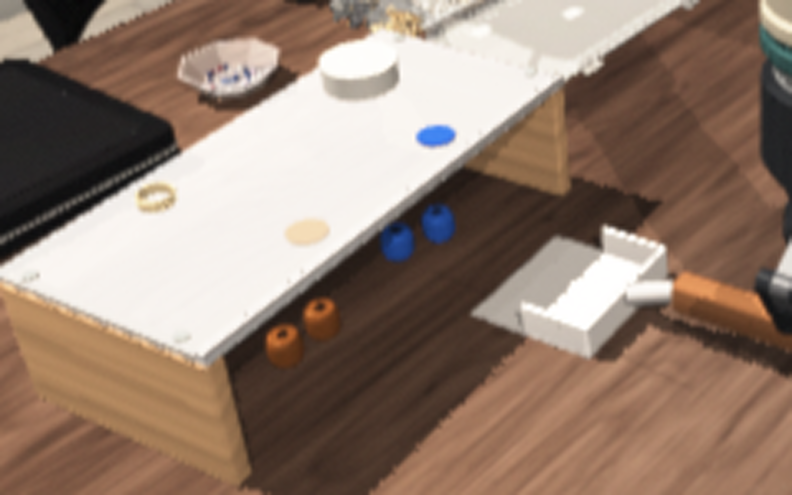

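```bash
cat >> h.py <<'E'
TH=0.100;CS=np.array([714.3,192.5])
def sh(p):
    q=np.array(p)[:2]-CS;c,s=np.cos(TH),np.sin(TH);return np.round([q[0]*c+q[1]*s,-q[0]*s+q[1]*c],1)
E
python3 - <<'E'
from h import *
t=get_image("top");s=get_image("scene")
sc=lambda x0,y0,k,u,v:(x0+(u+.5)/k-.5,y0+(v+.5)/k-.5)
for im,L in((t,[sc(120,110,5,436,454),sc(120,110,5,600,437),sc(120,110,5,462,340)]),(s,[sc(70,170,3.3,472,314),sc(70,170,3.3,558,237)])):
    P=[onz(im,*p,0) for p in L];
    for p in P:print(p.round(1),sh(p))
    d=P[0]-P[1];print("yaw",np.arctan2(-d[0],d[1]))
for im in(t,s):
  print("strip origin px",[np.round(proj(im,[714.3-np.sin(.1)*y,192.5+np.cos(.1)*y,30]),1) for y in(-130,0,130)])
print("blue beads top",sh(onz(t,*sc(120,110,5,525,318),15)))
for p in([695.2,126.3],[703.2,153.8]):print(sh(p))
delta(714.3-172*np.cos(.1)+51*np.sin(.1),192.5-172*np.sin(.1)-51*np.cos(.1),21,-1.471)
E
```

```text
[627.3 169.6   0. ] [-88.8 -14.1]
[635.7  87.2   0. ] [-88.7 -96.9]
[685.7 157.6   0. ] [-31.9 -31.9]
yaw 0.10086994696138102
[628.4 171.1   0. ] [-87.6 -12.7]
[635.8  87.8   0. ] [-88.6 -96.3]
yaw 0.08817000293568197
strip origin px [array([248.6, 158.4]), array([196.4, 163.7]), array([144.2, 169.1])]
strip origin px [array([211.3, 209.8]), array([168.7, 242. ]), array([114.3, 283.1])]
blue beads top [-27.6 -66.1]
[-25.6 -64. ]
[-14.9 -37.4]
t 5.75 pos [433.9 112.   21.9] rot [-1.5707e+00 -2.0000e-04 -1.4735e+00] w 14.9 F [ 0.7 -0.2 -1.1]
d [ -1.4   0.9 115. ] turn [-0.0001 -0.0025  0.0002]
```

```bash
python3 -m jog '[{"x":-2,"y":0.8,"z":4,"ax":0,"ay":0,"az":0,"grip":5},{"x":-4,"y":0.8,"z":12,"ax":0,"ay":-0.002,"az":0,"grip":5},{"x":-4,"y":0.8,"z":22,"ax":0,"ay":-0.002,"az":0,"grip":5},{"x":-4,"y":0.8,"z":32,"ax":0,"ay":-0.002,"az":0,"grip":5},{"x":-4,"y":0.8,"z":40,"ax":0,"ay":-0.002,"az":0,"grip":5}]'; python3 -c "
from h import *
import cv2
for n in('top','scene'):
    d=get_image(n);x,y,w,h=dict(top=(120,110,160,120),scene=(70,170,240,150))[n]
    cv2.imwrite(f'pics/{n}6.png',cv2.resize(d['color'][y:y+h,x:x+w,::-1],None,fx=(5 if n=='top' else 3.3),fy=(5 if n=='top' else 3.3),interpolation=cv2.INTER_CUBIC))
delta(714.3-172*np.cos(.1)+51*np.sin(.1),192.5-172*np.sin(.1)-51*np.cos(.1),21,-1.471)
"
```

```text
clock: 6.25
eef_pos: [471.5, 120.7, 21.4]
tool_rot: [-1.575, 0.001, -1.47]
force: [-6.5, -0.6, 9.5]
width: 15.2
t 6.35 pos [473.5 120.8  21.5] rot [-1.5709e+00  6.0000e-04 -1.4700e+00] w 15.0 F [-0.6  0.2  5. ]
d [ 3.8  0.4 74.8] turn [ 0.0001  0.001  -0.0006]
```

View pics/top6.png

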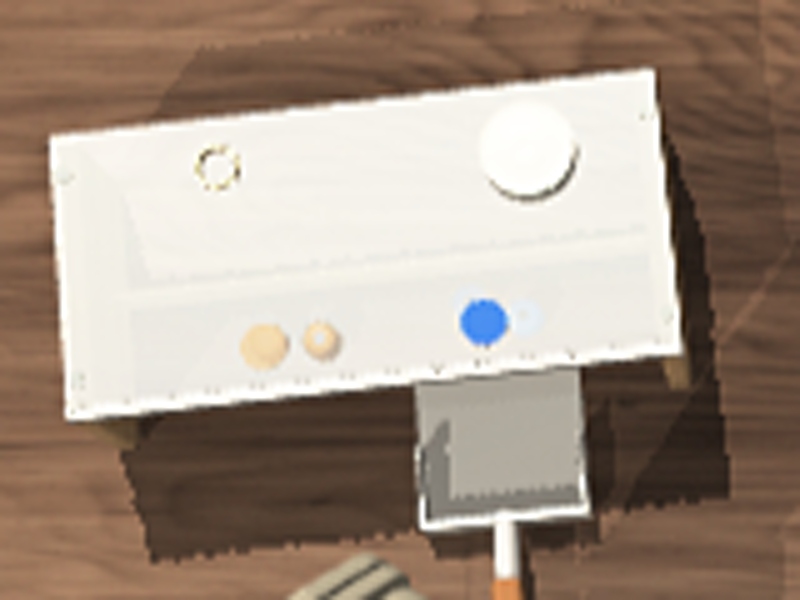

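View pics/scene6.png

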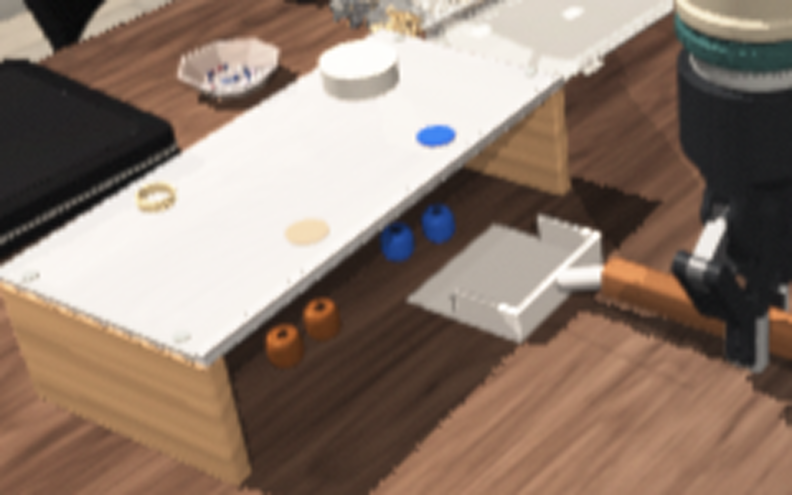

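```bash
python3 -m jog '[{"x":0,"y":0,"z":4,"ax":0,"ay":0,"az":0,"grip":5},{"x":0,"y":0,"z":8,"ax":0,"ay":0,"az":0,"grip":5},{"x":0,"y":0,"z":12,"ax":0,"ay":0,"az":0,"grip":5},{"x":0,"y":0,"z":16,"ax":0,"ay":0,"az":0,"grip":5},{"x":0,"y":0,"z":20,"ax":0,"ay":0,"az":0,"grip":5}]';python3 -m jog '[{"x":0,"y":0,"z":4,"ax":0,"ay":0,"az":0,"grip":5},{"x":0,"y":0,"z":8,"ax":0,"ay":0,"az":0,"grip":5},{"x":0,"y":0,"z":12,"ax":0,"ay":0,"az":0,"grip":5},{"x":0,"y":0,"z":16,"ax":0,"ay":0,"az":0,"grip":5},{"x":0,"y":0,"z":20,"ax":0,"ay":0,"az":0,"grip":5}]'; python3 -c "
from h import *
import cv2
for n in('top','scene'):
    d=get_image(n);x,y,w,h=dict(top=(120,110,160,120),scene=(70,170,240,150))[n]
    cv2.imwrite(f'pics/{n}7.png',cv2.resize(d['color'][y:y+h,x:x+w,::-1],None,fx=(5 if n=='top' else 3.3),fy=(5 if n=='top' else 3.3),interpolation=cv2.INTER_CUBIC))
delta(714.3-172*np.cos(.1)+51*np.sin(.1),192.5-172*np.sin(.1)-51*np.cos(.1),21,-1.471)
"
```

```text
clock: 6.85
eef_pos: [490.6, 122.7, 21.5]
tool_rot: [-1.575, 0.002, -1.47]
force: [-6.6, -0.8, 10.6]
width: 15.0
clock: 7.35
eef_pos: [506.6, 124.3, 21.4]
tool_rot: [-1.583, 0.003, -1.47]
force: [-20.6, -3.3, 25.9]
width: 15.3
t 7.45 pos [506.6 124.3  21.4] rot [-1.5827  0.003  -1.4703] w 15.0 F [-15.4  -1.2  19.8]
d [ 3.9 -0.1 41.5] turn [ 0.0119  0.0008 -0.003 ]
```

View pics/top7.png

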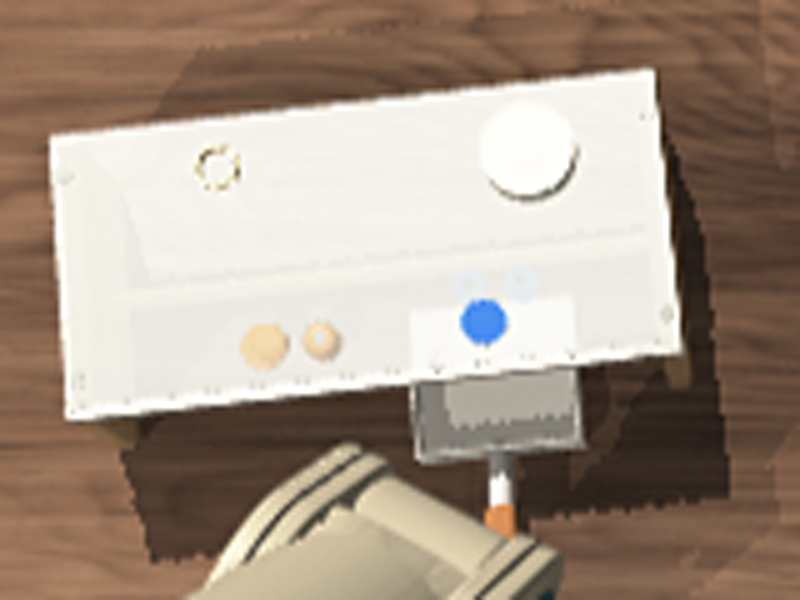

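View pics/scene7.png

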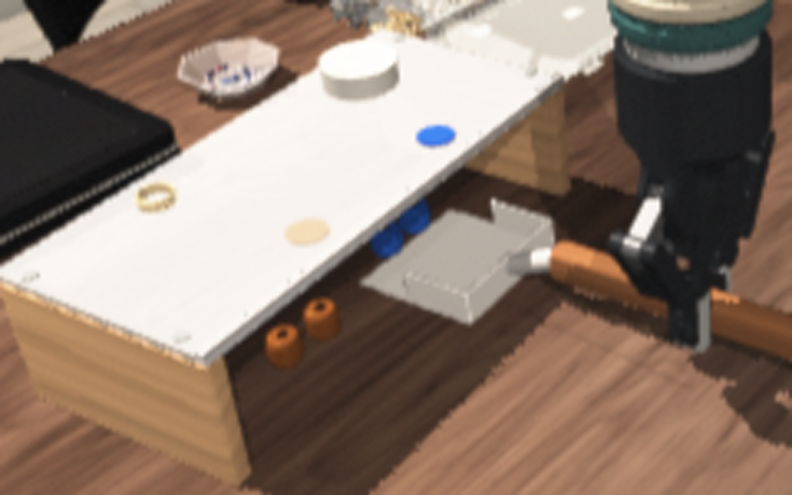

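```bash
python3 -m jog '[{"x":0,"y":-0.5,"z":0,"ax":0,"ay":0,"az":0,"grip":5},{"x":0,"y":-1,"z":0,"ax":0,"ay":0,"az":0,"grip":5},{"x":0,"y":-1,"z":0,"ax":0,"ay":0,"az":0,"grip":5}]';python3 -m jog '[{"x":0,"y":0,"z":3,"ax":0,"ay":0,"az":0,"grip":5},{"x":0,"y":0,"z":6,"ax":0,"ay":0,"az":0,"grip":5}]'
```

```text
clock: 7.75
eef_pos: [507.0, 124.5, 21.5]
tool_rot: [-1.582, 0.002, -1.47]
force: [-11.9, -0.8, 7.0]
width: 15.5
clock: 7.95
eef_pos: [507.4, 124.6, 21.4]
tool_rot: [-1.592, 0.004, -1.47]
force: [-27.6, -4.4, 24.8]
width: 15.2
```

```bash
python3 -c "
from h import *
import cv2
t=get_image('top')
sc=lambda u,v:(120+(u+.5)/5-.5,110+(v+.5)/5-.5)
for p in((410,312),(575,296)): print('lip7',sh(onz(t,*sc(*p),0)))
for p in((470,283),(521,279)): print('bead7',sh(onz(t,*sc(*p),17)))
c=t['color'][150:200,190:250,::-1].astype(float)
c=np.clip((c-170)*3,0,255).astype('uint8')
cv2.imwrite('pics/top8.png',cv2.resize(c,None,fx=12,fy=12,interpolation=cv2.INTER_CUBIC))
d=get_image('scene')
cv2.imwrite('pics/scene8.png',cv2.resize(d['color'][200:290,150:270,::-1],None,fx=6.5,fy=6.5,interpolation=cv2.INTER_CUBIC))
delta(714.3-172*np.cos(.1)+51*np.sin(.1),192.5-172*np.sin(.1)-51*np.cos(.1),21,-1.471)
"
```

```text
lip7 [-14.7  -6.8]
lip7 [-15.2 -90.8]
bead7 [ -7.3 -40.4]
bead7 [ -8. -66.]
t 8.05 pos [507.4 124.7  21.4] rot [-1.5923  0.0042 -1.4699] w 14.9 F [-21.8  -2.9  18.6]
d [ 4.2 -0.5 40.6] turn [ 0.0215  0.0011 -0.0042]
```

View pics/top8.png

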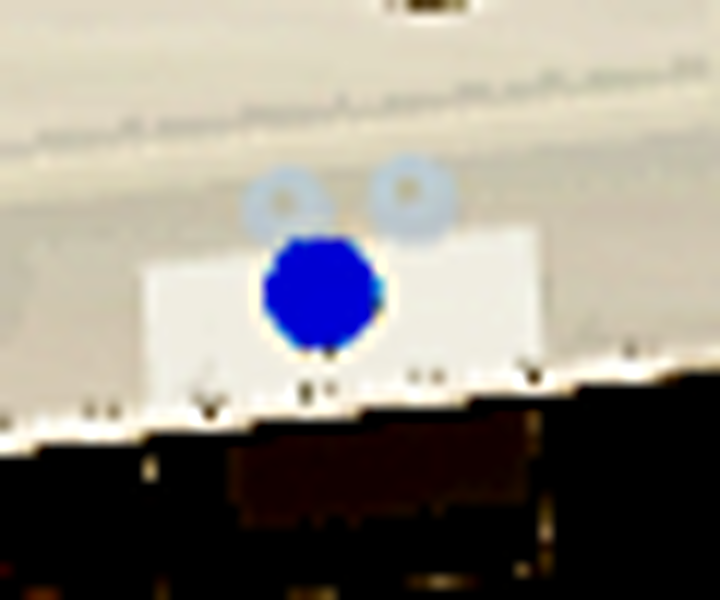

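View pics/scene8.png

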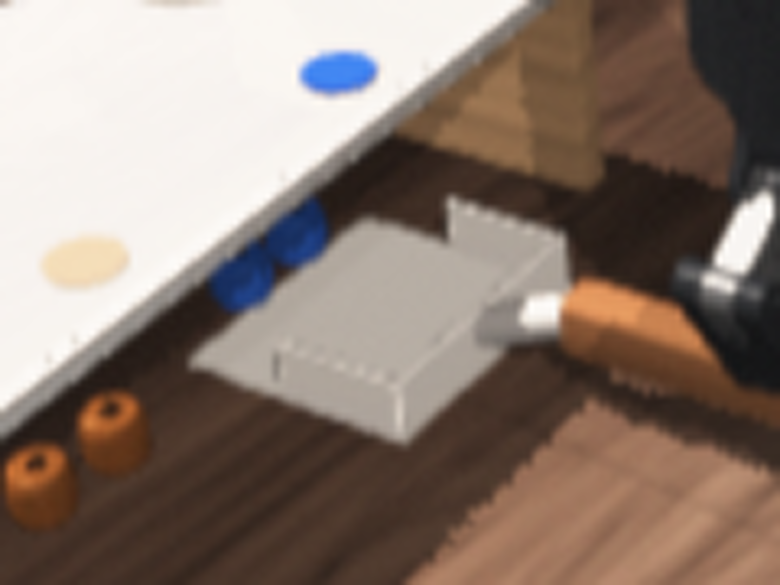

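```bash
python3 -m jog '[{"x":0,"y":0,"z":-8,"ax":0,"ay":0,"az":0,"grip":5},{"x":0,"y":-0.5,"z":-18,"ax":0,"ay":0,"az":0,"grip":5},{"x":0,"y":-0.5,"z":-20,"ax":0,"ay":0,"az":0,"grip":5},{"x":0,"y":-0.5,"z":-20,"ax":0,"ay":0,"az":0,"grip":5}]'; python3 -c "
from h import *
delta(714.3-172*np.cos(.1)+51*np.sin(.1),192.5-172*np.sin(.1)-51*np.cos(.1),21,-1.471)
import cv2
d=get_image('scene')
cv2.imwrite('pics/scene9.png',cv2.resize(d['color'][200:290,150:270,::-1],None,fx=6.5,fy=6.5,interpolation=cv2.INTER_CUBIC))
"
```

```text
clock: 8.45
eef_pos: [499.4, 123.4, 22.6]
tool_rot: [-1.57, 0.0, -1.47]
force: [-0.3, 0.3, -0.7]
width: 15.0
t 8.45 pos [499.4 123.4  22.6] rot [-1.5701e+00  2.0000e-04 -1.4701e+00] w 15.0 F [-0.3  0.3 -0.7]
d [ 3.7  1.7 48.7] turn [-0.0007  0.0009 -0.0002]
```

View pics/scene9.png

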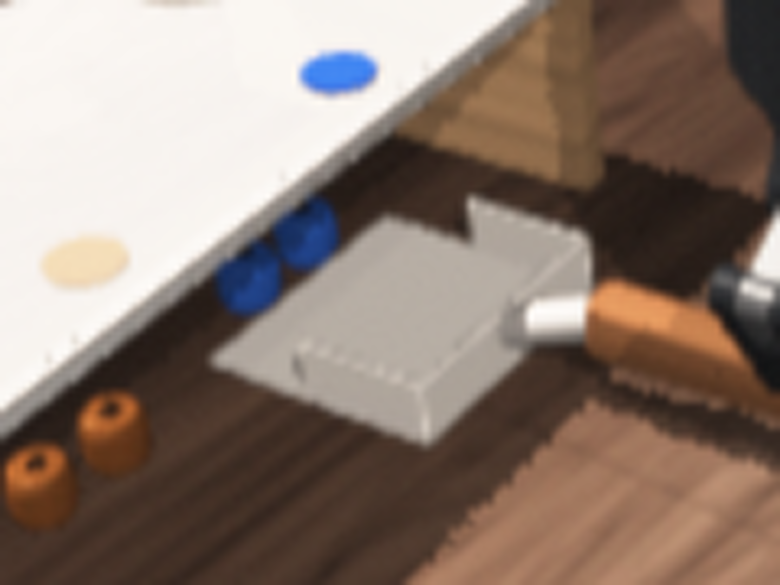

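```bash
python3 -m jog '[{"x":0,"y":0.8,"z":0,"ax":0,"ay":0,"az":0,"grip":5},{"x":0,"y":0.8,"z":0,"ax":0,"ay":0,"az":0,"grip":5}]';python3 -m jog '[{"x":0,"y":0,"z":5,"ax":0,"ay":0,"az":0,"grip":5},{"x":0,"y":0,"z":10,"ax":0,"ay":0,"az":0,"grip":5},{"x":0,"y":0,"z":15,"ax":0,"ay":0,"az":0,"grip":5}]';python3 -m jog '[{"x":0,"y":0,"z":5,"ax":0,"ay":0,"az":0,"grip":5},{"x":0,"y":0,"z":10,"ax":0,"ay":0,"az":0,"grip":5}]'
```

```text
clock: 8.7
eef_pos: [500.2, 123.4, 21.9]
tool_rot: [-1.569, -0.0, -1.47]
force: [0.7, 0.6, 1.2]
width: 14.8
clock: 9.0
eef_pos: [514.1, 124.8, 21.5]
tool_rot: [-1.572, -0.0, -1.47]
force: [0.1, -0.5, -0.8]
width: 15.0
clock: 9.2
eef_pos: [524.3, 125.8, 21.6]
tool_rot: [-1.571, -0.0, -1.47]
force: [-0.7, -0.6, -1.0]
width: 14.7
```

```bash
cat > look.py <<'E'
from h import *
import sys
k=sys.argv[1]
t=get_image('top')
c=t['color'][150:200,190:250,::-1].astype(float)
c=np.clip((c-170)*3,0,255).astype('uint8')
d=get_image('scene')
a=cv2.resize(c,None,fx=7,fy=7,interpolation=cv2.INTER_CUBIC)
b=cv2.resize(d['color'][195:265,130:250,::-1],None,fx=5,fy=5,interpolation=cv2.INTER_CUBIC)
o=np.zeros((600,800,3),np.uint8);o[:240,:420]=a[:240];o[240:590,:600]=b
cv2.imwrite(f'pics/look{k}.png',o)
delta(714.3-172*np.cos(.1)+51*np.sin(.1),192.5-172*np.sin(.1)-51*np.cos(.1),21,-1.471)
E
python3 look.py a
```

```text
t 9.3 pos [525.4 125.9  21.8] rot [-1.5688e+00 -4.0000e-04 -1.4699e+00] w 15.3 F [0.5 1.  0.2]
d [ 3.6  0.9 22.6] turn [-0.002   0.0011  0.0004]
```

View pics/looka.png

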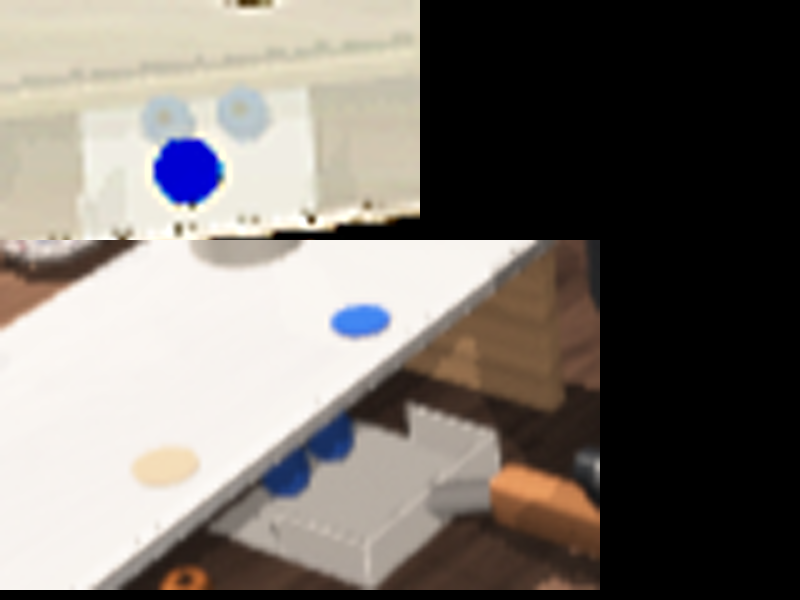

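```bash
python3 -m jog '[{"x":0,"y":0,"z":5,"ax":0,"ay":0,"az":0,"grip":5},{"x":0,"y":0,"z":10,"ax":0,"ay":0,"az":0,"grip":5},{"x":0,"y":0,"z":15,"ax":0,"ay":0,"az":0,"grip":5},{"x":0,"y":0,"z":19,"ax":0,"ay":0,"az":0,"grip":5},{"x":0,"y":0,"z":22,"ax":0,"ay":0,"az":0,"grip":5}]';python3 look.py b
```

```text
clock: 9.8
eef_pos: [546.2, 128.0, 21.7]
tool_rot: [-1.571, -0.0, -1.47]
force: [-0.1, 0.0, 0.5]
width: 15.3
t 9.9 pos [546.7 128.1  21.8] rot [-1.5696e+00 -2.0000e-04 -1.4700e+00] w 15.4 F [0.4 1.2 1.1]
d [3.6 0.8 1.2] turn [-0.0012  0.001   0.0002]
```

View pics/lookb.png

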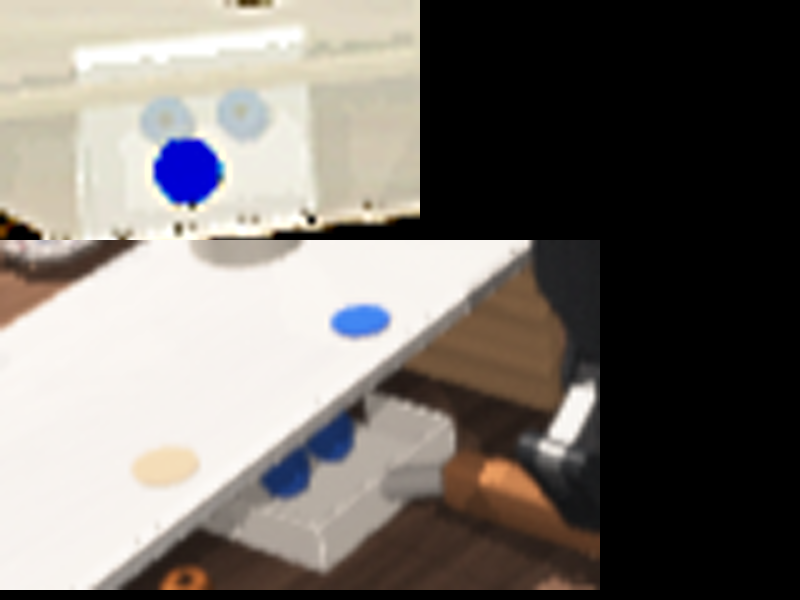

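```bash
python3 -m jog '[{"x":0,"y":0,"z":-1,"ax":0,"ay":0,"az":0,"grip":5},{"x":0,"y":0,"z":-3,"ax":0,"ay":0,"az":0,"grip":5},{"x":0,"y":0,"z":-6,"ax":0,"ay":0,"az":0,"grip":5},{"x":0,"y":0,"z":-9,"ax":0,"ay":0,"az":0,"grip":5},{"x":0,"y":0,"z":-13,"ax":0,"ay":0,"az":0,"grip":5}]';python3 look.py c
```

```text
clock: 10.4
eef_pos: [532.7, 126.6, 21.8]
tool_rot: [-1.571, -0.0, -1.47]
force: [0.6, 0.1, -0.4]
width: 15.0
t 10.5 pos [531.7 126.6  21.6] rot [-1.5724e+00  3.0000e-04 -1.4701e+00] w 15.0 F [-0.2 -0.8 -0.3]
d [ 3.7  0.6 16.3] turn [ 0.0016  0.0009 -0.0003]
```

View pics/lookc.png

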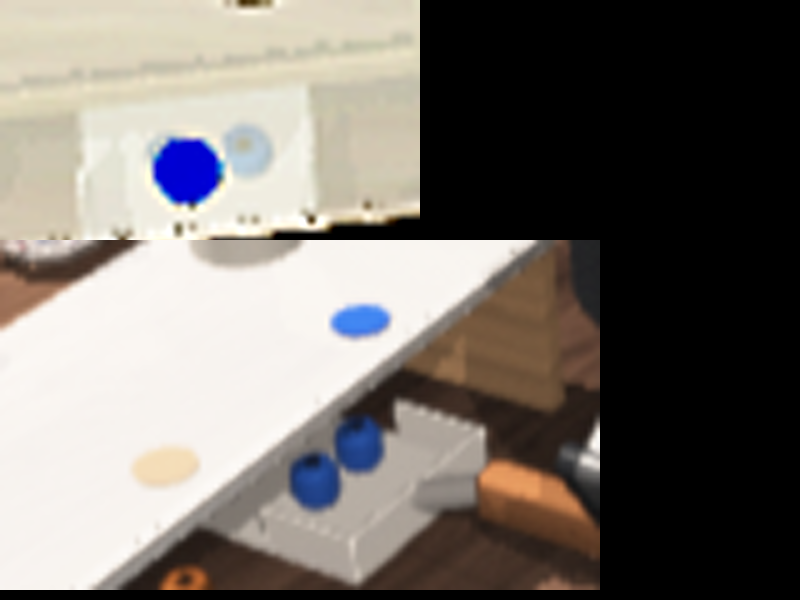

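```bash
python3 -m jog '[{"x":0,"y":0,"z":-1,"ax":0,"ay":0,"az":0,"grip":5},{"x":0,"y":0,"z":-3,"ax":0,"ay":0,"az":0,"grip":5},{"x":0,"y":0,"z":-6,"ax":0,"ay":0,"az":0,"grip":5},{"x":0,"y":0,"z":-10,"ax":0,"ay":0,"az":0,"grip":5},{"x":0,"y":0,"z":-15,"ax":0,"ay":0,"az":0,"grip":5}]';python3 -m jog '[{"x":0,"y":0,"z":-5,"ax":0,"ay":0,"az":0,"grip":5},{"x":0,"y":0,"z":-10,"ax":0,"ay":0,"az":0,"grip":5},{"x":0,"y":0,"z":-15,"ax":0,"ay":0,"az":0,"grip":5},{"x":0,"y":0,"z":-20,"ax":0,"ay":0,"az":0,"grip":5},{"x":0,"y":0,"z":-25,"ax":0,"ay":0,"az":0,"grip":5}]';python3 -m jog '[{"x":0,"y":0,"z":-5,"ax":0,"ay":0,"az":0,"grip":5},{"x":0,"y":0,"z":-10,"ax":0,"ay":0,"az":0,"grip":5},{"x":0,"y":0,"z":-15,"ax":0,"ay":0,"az":0,"grip":5},{"x":0,"y":0,"z":-20,"ax":0,"ay":0,"az":0,"grip":5},{"x":0,"y":0,"z":-25,"ax":0,"ay":0,"az":0,"grip":5}]';python3 look.py d; python3 -c "
from h import *
cv2.imwrite('pics/top_d.png',cv2.resize(get_image('top')['color'][140:260,160:280,::-1],None,fx=5,fy=5))
"
```

```text
clock: 11.0
eef_pos: [517.8, 125.1, 21.8]
tool_rot: [-1.57, -0.0, -1.47]
force: [0.9, -0.8, 1.1]
width: 14.5
clock: 11.5
eef_pos: [492.7, 122.6, 21.7]
tool_rot: [-1.571, -0.0, -1.47]
force: [1.2, -0.0, 0.3]
width: 15.0
clock: 12.0
eef_pos: [467.9, 120.1, 21.7]
tool_rot: [-1.571, 0.0, -1.47]
force: [1.5, -0.2, 0.2]
width: 15.0
t 12.1 pos [466.8 120.1  21.6] rot [-1.5727e+00  4.0000e-04 -1.4700e+00] w 15.2 F [ 0.1  0.2 -0.5]
d [ 3.7  0.5 81.5] turn [ 0.0019  0.001  -0.0004]
```

View pics/top_d.png

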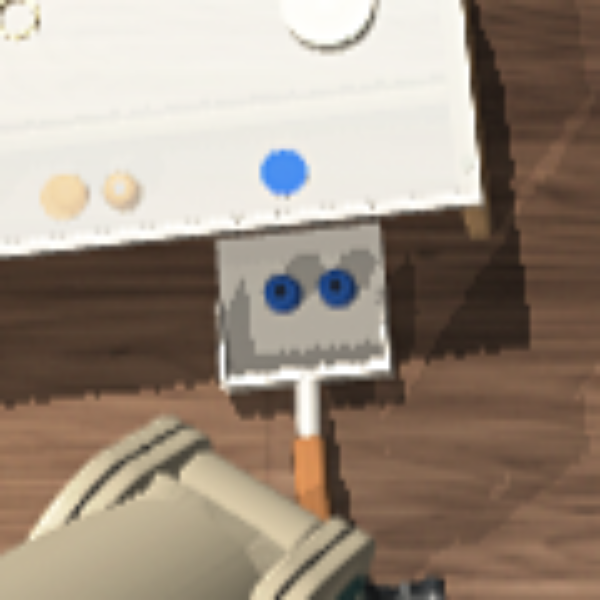

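```bash
python3 -m jog '[{"x":0,"y":0,"z":-1,"ax":0,"ay":0,"az":0,"grip":5},{"x":0,"y":0,"z":-4,"ax":0,"ay":0,"az":0,"grip":5},{"x":0,"y":0,"z":-8,"ax":0,"ay":0,"az":0,"grip":5},{"x":0,"y":0,"z":-13,"ax":0,"ay":0,"az":0,"grip":5},{"x":0,"y":0,"z":-18,"ax":0,"ay":0,"az":0,"grip":5}]';python3 -m jog '[{"x":0,"y":0,"z":-5,"ax":0,"ay":0,"az":0,"grip":5},{"x":0,"y":0,"z":-11,"ax":0,"ay":0,"az":0,"grip":5},{"x":0,"y":0,"z":-17,"ax":0,"ay":0,"az":0,"grip":5},{"x":0,"y":0,"z":-23,"ax":0,"ay":0,"az":0,"grip":5},{"x":0,"y":0,"z":-23,"ax":0,"ay":0,"az":0,"grip":5}]';python3 -m jog '[{"x":0,"y":0,"z":0,"ax":0,"ay":0,"az":0,"grip":5}]'; python3 -c "
from h import *
cv2.imwrite('pics/top_e.png',cv2.resize(get_image('top')['color'][140:260,160:280,::-1],None,fx=5,fy=5))
cv2.imwrite('pics/scene_e.png',cv2.resize(get_image('scene')['color'][180:330,150:350,::-1],None,fx=4,fy=4))
delta(425,115,21,-1.47)"
```

```text
clock: 12.65
eef_pos: [449.8, 118.3, 21.7]
tool_rot: [-1.571, -0.0, -1.47]
force: [0.0, 1.0, 0.2]
width: 15.0
clock: 13.15
eef_pos: [425.7, 115.9, 21.6]
tool_rot: [-1.573, 0.0, -1.47]
force: [-0.9, 0.2, 0.2]
width: 14.8
clock: 13.25
eef_pos: [426.7, 116.0, 21.6]
tool_rot: [-1.572, 0.0, -1.47]
force: [-0.7, 0.0, 0.2]
width: 15.0
t 13.35 pos [427.1 116.1  21.6] rot [-1.5715e+00  2.0000e-04 -1.4698e+00] w 15.2 F [-0.   0.   0.1]
d [ 0.8  0.6 -2.2] turn [ 0.0007  0.0002 -0.0002]
```

View pics/top_e.png

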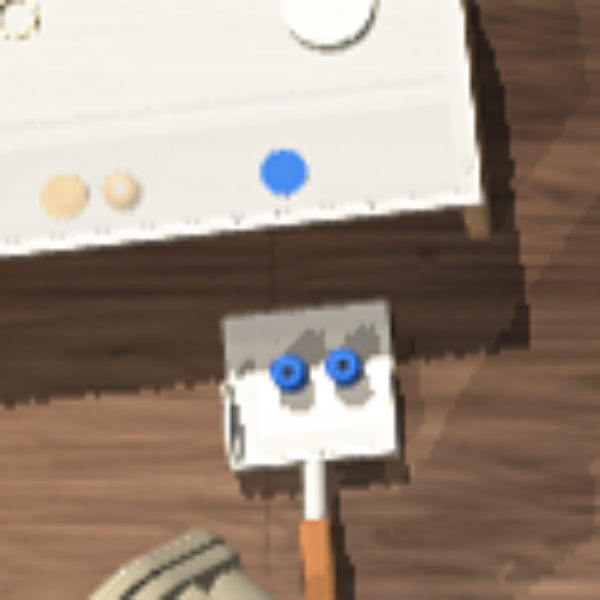

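View pics/scene_e.png

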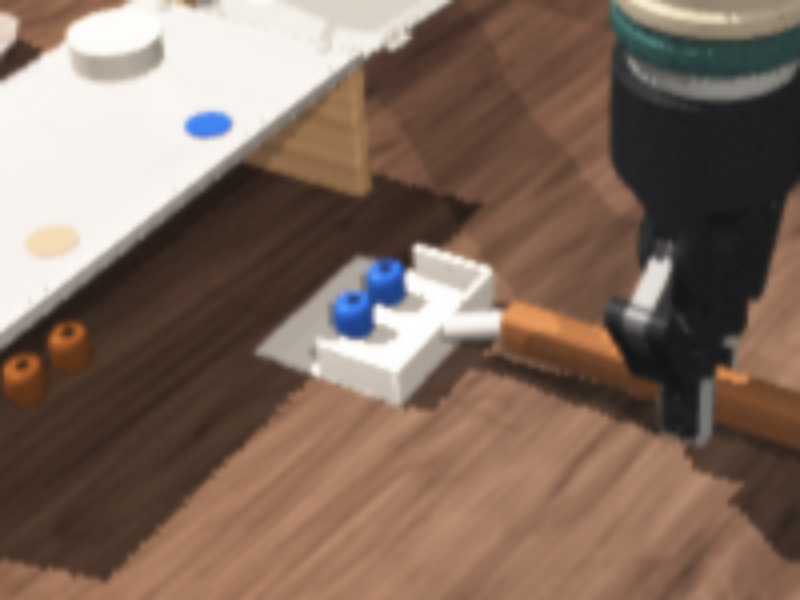

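```bash
python3 -m jog '[{"x":0,"y":0,"z":0,"ax":0,"ay":0,"az":0,"grip":17},{"x":0,"y":0,"z":0,"ax":0,"ay":0,"az":0,"grip":20},{"x":0,"y":0,"z":0,"ax":0,"ay":0,"az":0,"grip":28},{"x":0,"y":0,"z":0,"ax":0,"ay":0,"az":0,"grip":40},{"x":0,"y":0,"z":0,"ax":0,"ay":0,"az":0,"grip":50}]';python3 -m jog '[{"x":0,"y":-3,"z":0,"ax":0,"ay":0,"az":0,"grip":50},{"x":0,"y":-10,"z":0,"ax":0,"ay":0,"az":0,"grip":50},{"x":0,"y":-25,"z":0,"ax":0,"ay":0,"az":0,"grip":50},{"x":0,"y":-45,"z":0,"ax":0,"ay":0,"az":0,"grip":50},{"x":0,"y":-70,"z":0,"ax":0,"ay":0,"az":0,"grip":50}]';python3 -m jog '[{"x":0,"y":-25,"z":0,"ax":0,"ay":0,"az":0,"grip":50},{"x":0,"y":-50,"z":0,"ax":0,"ay":0,"az":0,"grip":50},{"x":0,"y":-60,"z":0,"ax":0,"ay":0,"az":0,"grip":50},{"x":0,"y":-60,"z":0,"ax":0,"ay":0,"az":0,"grip":50},{"x":0,"y":-60,"z":0,"ax":0,"ay":0,"az":0,"grip":50}]'; python3 -c "
from h import *
t=get_image('top');s=get_image('scene')
cv2.imwrite('pics/top_f.png',cv2.resize(t['color'][140:350,160:290,::-1],None,fx=2.85,fy=2.85))
cv2.imwrite('pics/scene_f.png',cv2.resize(s['color'][180:330,150:350+50,::-1],None,fx=3.2,fy=3.2))
delta(425,115,21,-1.47)"
```

```text
clock: 13.85
eef_pos: [427.6, 116.1, 21.8]
tool_rot: [-1.571, -0.0, -1.47]
force: [-0.0, -0.7, 0.5]
width: 50.4
clock: 14.35
eef_pos: [426.9, 115.9, 92.6]
tool_rot: [-1.572, -0.0, -1.47]
force: [1.2, -1.0, -0.2]
width: 50.2
clock: 14.85
eef_pos: [427.0, 116.3, 151.3]
tool_rot: [-1.571, 0.0, -1.469]
force: [-0.3, 0.4, -0.7]
width: 49.8
t 14.95 pos [426.7 116.  150.8] rot [-1.5727e+00 -3.0000e-04 -1.4701e+00] w 49.8 F [-0.8 -0.1 -1. ]
d [  0.8 129.8  -1.6] turn [ 0.0019 -0.0001  0.0003]
```

View pics/top_f.png

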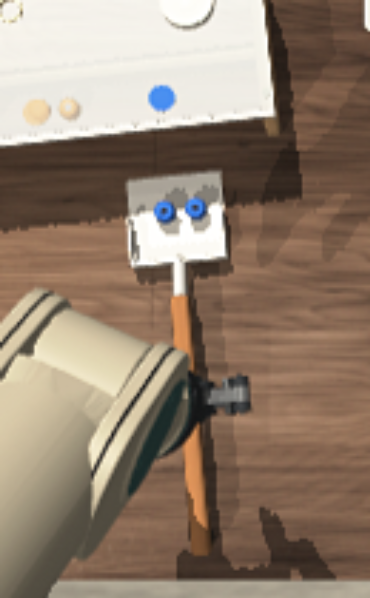

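View pics/scene_f.png

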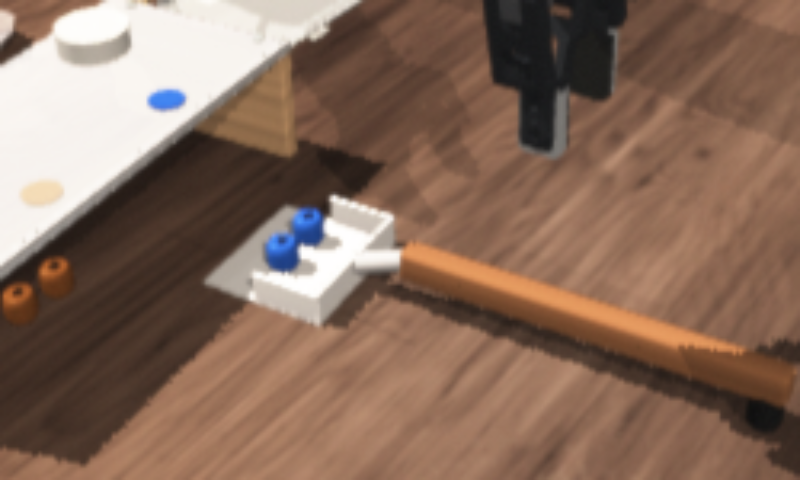

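```bash
python3 -c "
from h import *
t=get_image('top')
sc=lambda u,v:(160+u/2.85,140+v/2.85)
for p in((128,181),(220,171)):print('lip',sh(onz(t,*sc(*p),0)))
for p in((165,211),(196,208)):print('bead',sh(onz(t,*sc(*p),18)))
finish_job()"
```

```text
lip [-96.2  -8.8]
lip [-95.7 -90.2]
bead [-129.   -41.3]
bead [-129.1  -68.2]
the job is handed in; nothing more can be done
```

I handed the job in at about 15 s. The scoop lies flat on the table in front of the shelf, released, with both blue beads standing in its pan and the gripper about 130 mm above it.

- **Clearance:** the final top view puts the scoop's lip at shelf x of about -96 mm, roughly 26 mm in front of the roof's front edge.
- **Beads:** both are about 33 mm behind the lip, near scoop x = 167 mm. That is just ahead of the side walls but fully on the pan floor. The amber beads were not moved.
- **First push under the beads:** this failed. The scoop was pressed too hard on the table, jammed against the beads and the wrist force reached roughly 37 N. I backed off, eased the height, and the second push slid under them with almost no force.
- **Shelf contact:** I saw no sign of the scoop or gripper striking the shelf. During the jam the beads were pushed against the stop strip.
- **Measurements:** the two cameras differed by about 1 to 8 mm when I cross-checked points, most at the roof's front corners and about 1 to 3 mm on the beads and lip.

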